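# Zero and set a vent throttle, then open its shut-off

## Task

Set up the small vent line standing on the desk. Screw its throttle valve (the one with the steel bar handle) clockwise until you feel the needle come firmly onto its seat, without forcing it, then back it off half a turn; only after that swing the shut-off lever fully open, in line with the pipe. Leave the throttle at its half turn and do not disturb the spanner, clamp and ring lying around.

Things in the scene. Friction and masses are not known exactly. Their poses are not given: they have to be found in the camera images.
- vent_set: Vent line, fixed on the desk: aluminium foot plate 76 x 232 x 10 mm, steel pipe above it along its y axis (56 mm up). Origin: centre of the plate's underside, desk height; z up, y along the pipe. Throttle valve at y = -70 mm, shut-off valve at y = +70 mm. Pipe ends: y = -170 mm (blank and clamp, up to 95 mm high) and y = +144 mm (brass filter).
- bar (a point): Centre of the throttle's bar handle, on the screw axis, about 126 mm above the desk. x along the bar, z up. Round level steel bar, 9 mm thick, 100 mm long over its ends, through a hub 17 mm in diameter (from 9 mm below to 10 mm above this point). It is clamped on its stem at any angle: its heading does not show where the seat is.
- throttle (a point): Top of the throttle's gland nut, on the screw axis, 99 mm above the desk, fixed. Clockwise from above closes the throttle; it starts 0.6 to 1.4 turns open. It takes about 0.06 N m to turn and stays where left; the bar does not rise. On the seat it gets springy, about 3 N m per rad; past some 1 N m the seat is damaged. Below the bar nothing stands higher within 60 mm.
- needle_tip (a point): Point of the throttle's needle, hidden inside the valve, on the screw axis. On its seat it is 56.0 mm above the desk and it lifts 1 mm per turn of the bar (half a turn: 0.5 mm): far too little to read from this position, so the seat has to be felt.
- lever_grip (a point): Middle of the black plastic sleeve of the shut-off lever (sleeve 54 long, 17 wide, 7 mm thick), about 102 mm above the desk. x along the lever from tip to pivot, z up; the pivot is 66 mm away along +x, the tip 27 mm along -x. Nothing under the lever stands higher than 91 mm.
- shutoff_lever (a joint): Angle of the shut-off lever about its upright pivot, rad. 0: across the pipe, pointing to the plate's -x (shut); grows clockwise from above to 1.57 at its stop: along the pipe, pointing to the plate's +y, away from the throttle (open). Takes about 0.15 N m (2.5 N at the sleeve) and stays where left.
- spanner: Steel spanner lying on the desk on the plate's -x side, 174 x 31 x 8 mm. Origin: centre of its underside. To be left alone.
- spare_clamp: Aluminium flange clamp lying on the desk on the plate's +x side, 56 x 74 x 27 mm. Origin: centre of its underside. To be left alone.
- spare_ring: Centring ring with black O-ring lying on the desk on the plate's +x side, 33 mm in diameter, 8 mm high. Origin: centre of its underside. To be left alone.

How it is judged:
By the outcome, as a careful person would: the job done as asked, in the order asked, and still so for the second after the job is handed in, with the robot touching nothing.
It also fails if it takes over 67 s, if anything falls off the work surface, if the arm or the gripper's body presses on something with over 40 N, if the wrist force passes 120 N, or if a joint passes its speed limit or range.

## Robot

A 6-joint arm with a two-finger parallel gripper is mounted at the origin on a cart in front of the work surface, level with it; the furniture and walls round the work are solid. World frame = base frame: x ahead of the robot, y to its left, z up, the work surface at z = 0. Lengths are in m, angles in degrees, forces in N, time in s.
With the tool pointing down it reaches from about 0.3 to 0.75 m from the base axis. Payload 8.5 kg.
Tool frame: the origin (TCP) lies between the finger pads; the fingertips stand 19 mm ahead of it and the grasp point (between the pads) is the TCP; z points along the fingers, y is the line along which they close (so a half turn about z gives the same grasp; the last joint's range is limited). The gripper opens to 85 mm and grips with 20 to 120 N. Pads are 22 mm wide; open, the fingers measure 114 mm over their backs; the gripper's body (76 mm by 85 mm) begins 54 mm behind the grasp point. The pads swing forward as they close: fully open they stand 13 mm farther back than shut.
Start: joints at [-87.68, 21.807, 74.336, -0, 83.858, -12.336], TCP at [0.139, -0.532, 0.25] pointing down, gripper open.
Joint ranges: [-178.18, 178.18], [-50.72, 133.34], [12.68, 142.11], [-81.47, 261.47], [9.98, 163.14], [-165.26, 165.26]. Speed limits (degrees/s): [136.94, 136.94, 180, 180, 180, 180].

## Interface

Orientations are given as a 3x3 rotation matrix whose columns are the frame's x, y, z axes.
In Python, from rig import env, optics gives the robot as it stands.
- The arm moves only by the tool arm_command, never from a script. Its argument "commands" is one flat list of numbers, 7 for each row, row after row: the closure, from -1 (fully open) to 1 (shut), so that 0 is half open, then the shift along the tool's x, y, z as a fraction of full scale, then the turn, a rotation vector about the tool's x, y, z as a fraction of full scale. A call has 1 to 12 rows; each row is the pose to reach, as a shift and turn from the pose commanded when the call began, along the tool's axes at that moment; what a row does not reach only later rows make up. Full scale, the value 1, is 500 mm for a shift and 120 degrees for a turn. A row lasts 1/12 s, in which the tool goes at most 41.7 mm and 7.16 degrees, less where a joint would pass 70% of its speed; a pose out of reach is approached as far as the arm can. A call with a number of a shift or a turn outside -1 to 1 is refused whole. A call with a gripper value outside its range is refused whole. The fingers move at their own pace and stop on an object; "newtons" is the grip in N (left out, the last holds). Time passes only in rows, so rows that repeat a pose let the fingers close. It gives the time, the measured TCP pose, the force, the opening and the grip force at its end, in the units of the state.
- env.observe(): the state, without advancing time (a new reading comes with each control period).
- optics.get_image(name): name is "side" or "top"; returns a dict with "image" (480x640x3 uint8, red, green, blue), "intrinsics" (3x3 intrinsics, pixels), "k1" (the pictures are not rectified: a ray, as slopes to the right and down, at radius r is drawn at 1 + k1 r^2 times it, then the intrinsics apply), "origin" and "orientation" of the camera in the world. Camera axes: x right, y down, z forward; pixel columns grow to the right and rows downward; lengths in m; the calibration is good to about 2 mm. A picture is of the moment at which its call begins. There is no depth.
- env.close_job(): hands the job in; it is judged then, once.
The state is a dict: "time_s": time; "q": joint angles; "qvel": joint speeds; "joint_efforts": joint torques, N m; "position": TCP position; "tool_rot": TCP orientation; "ft_force": force on the tool from outside, world axes, zero at the start; "wrist_torque": the same for the moment, N m; "grip_width": finger opening in m; "gripper_force": force on a finger pad.
Only numpy, scipy, OpenCV 4.12 (cv2) and the standard library are available. Lean on these libraries where they do the work, as an engineer would, in place of code of your own. Each camera call takes 0.05 s, during which the arm holds its last target. There are 200 camera calls.

## Working session

There is one attempt and no reset: what is moved stays moved. The work goes in short steps, Python scripts to look and compute and a tool call to move; the robot and the scene stay as the last step left them, time stands still between calls to the robot, and variables do not carry over. Pictures are saved under pics/ and viewed, at most 10 in all, crops included, and the job is handed in when it is done.

Besides the shell and the picture viewer there is one more tool, called by a JSON object that holds its "op" and its "data". arm_command: Moves the arm, as the interface text tells. Shift numbers are shares of 500 mm and turn numbers shares of 120 degrees, none past 1 either way. Its arguments: {"type":"object","properties":{"commands":{"type":"array","items":{"type":"number"}},"newtons":{"type":"number"}},"required":["commands"]}

```bash
mkdir -p pics; ls
cat > h.py <<'E'
import numpy as np,cv2
from rig import env,optics
def snap(n,f):
    d=optics.get_image(n); cv2.imwrite(f,d["image"][:,:,::-1]); 
    np.savez(f[:-4]+'.npz',**{k:np.array(v) for k,v in d.items()}); return d
def ray(d,u,v):
    K=np.array(d["intrinsics"]);k=float(d["k1"])
    p=np.array([(u-K[0,2])/K[0,0],(v-K[1,2])/K[1,1]]);q=p.copy()
    for _ in range(30): q=p/(1+k*(q@q))
    r=np.array(d["orientation"])@np.array([q[0],q[1],1]);return np.array(d["origin"]),r/np.linalg.norm(r)
def atz(d,u,v,z):
    o,r=ray(d,u,v);return o+r*(z-o[2])/r[2]
def tri(d1,p1,d2,p2):
    o1,r1=ray(d1,*p1);o2,r2=ray(d2,*p2)
    s=np.linalg.lstsq(np.c_[r1,-r2],o2-o1,rcond=None)[0]
    a=o1+r1*s[0];b=o2+r2*s[1];return (a+b)/2,np.linalg.norm(a-b)
def proj(d,P):
    K=np.array(d["intrinsics"]);c=np.array(d["orientation"]).T@(np.array(P)-np.array(d["origin"]))
    q=c[:2]/c[2];q=q*(1+float(d["k1"])*(q@q));return K[0,0]*q[0]+K[0,2],K[1,1]*q[1]+K[1,2]
def load(f): return dict(np.load(f))
E
python3 - <<'E'
from h import *
for n in("side","top"):
    d=snap(n,f"pics/{n}0.png");print(n,d["origin"],d["orientation"],d["k1"],d["intrinsics"])
print(env.observe())
E
```

```text
pics
side [ 0.37201666 -0.74184974  0.65425221] [[ 0.94154154 -0.22930444  0.24681776]
 [-0.33622031 -0.59315258  0.73152302]
 [-0.02134088 -0.77174445 -0.6355746 ]] 0.02330468508158505 [[584.82175224   0.         325.78938598]
 [  0.         584.82175224 236.15770123]
 [  0.           0.           1.        ]]
top [ 0.47800628 -0.11022199  0.95599159] [[ 0.01544169 -0.99477673  0.1009    ]
 [-0.9997766  -0.01681788 -0.01280273]
 [ 0.01443279 -0.10067976 -0.99481419]] 0.012999800623746716 [[517.85128764   0.         320.28129735]
 [  0.         517.85128764 235.69049897]
 [  0.           0.           1.        ]]
{'time_s': 0.1, 'q': array([-8.76806971e+01,  2.18377722e+01,  7.43790552e+01, -5.00540362e-04,
        8.38577308e+01, -1.23335804e+01]), 'qvel': array([-0.00114556, -0.14343165, -0.0872172 ,  0.08089176,  0.06487427,
       -0.02087529]), 'joint_efforts': array([ 3.00119042e-03, -4.49224126e+01, -2.31658852e+01, -1.89528364e-04,
        3.67286702e-03,  4.04147073e-06]), 'position': array([ 0.13913577, -0.53186813,  0.24977546]), 'tool_rot': array([[ 9.67475872e-01,  2.52963306e-01, -6.13398364e-05],
       [ 2.52963170e-01, -9.67475036e-01,  1.29986948e-03],
       [ 2.69474520e-04, -1.27310908e-03, -9.99999153e-01]]), 'ft_force': array([0.55044101, 0.56821671, 0.64678454]), 'wrist_torque': array([ 0.00635636, -0.00028888,  0.0222567 ]), 'gripper_force': 0.0, 'grip_width': 0.08552120341480064}
```

View pics/side0.png

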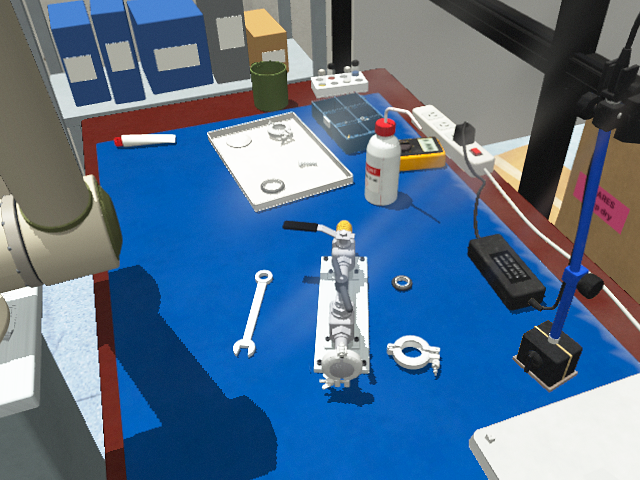

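View pics/top0.png

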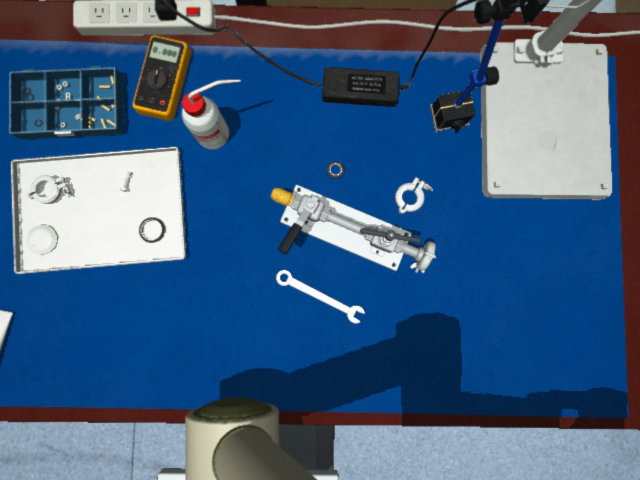

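The side view shows the vent set at about (342,300), with the throttle near (343,320) and the lever sleeve near (302,226). In the top view the throttle bar is near (388,235) and the sleeve near (292,238). I'll enlarge both.

Run:
```python
import cv2
a=cv2.imread('pics/side0.png')[210:400,270:400]; b=cv2.imread('pics/top0.png')[175:285,265:445]
cv2.imwrite('pics/s1.png',cv2.resize(a,None,fx=3,fy=3,interpolation=cv2.INTER_CUBIC))
cv2.imwrite('pics/t1.png',cv2.resize(b,None,fx=4.4,fy=4.4,interpolation=cv2.INTER_CUBIC))
```

```text
(no output)
```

View pics/s1.png

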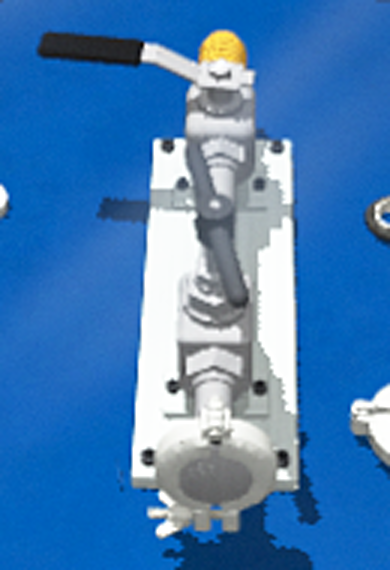

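View pics/t1.png

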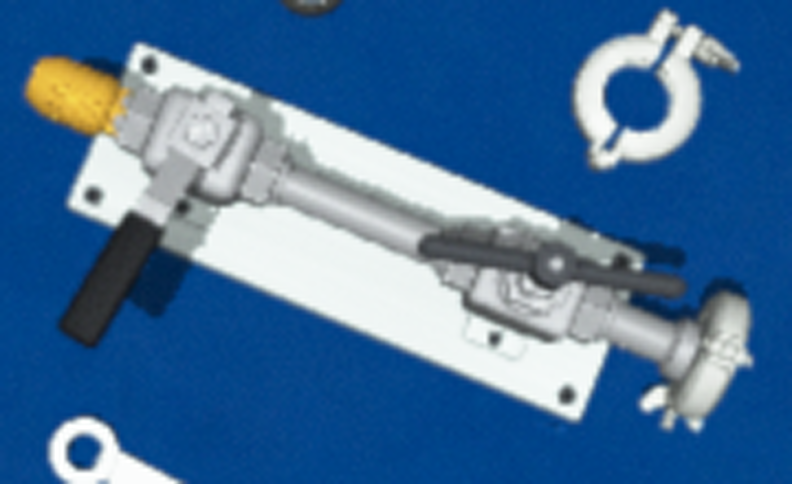

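The side crop shows the bar from (197,140) to (238,300), the hub at (215,204) and the sleeve from (40,45) to (142,52). The top crop shows the bar from (425,243) to (682,287), the hub at (556,263), and the sleeve from (78,332) to (142,220). Next I'll triangulate these.

Run:
```python
from h import *
S=load('pics/side0.npz');T=load('pics/top0.npz')
s=lambda x,y:((x+.5)/3-.5+270,(y+.5)/3-.5+210)
t=lambda x,y:((x+.5)/4.4-.5+265,(y+.5)/4.4-.5+175)
for n,a,b in [('hubtop',(215,204),(556,263)),('barA',(196,140),(425,243)),('barB',(238,302),(682,287)),('slTip',(40,45),(76,334)),('slIn',(142,52),(142,216)),('sleevemid',(91,48),(109,275)),('pivot',(222,72),(203,130)),('plateUL',(168,146),(148,64)),('plateUR',(149,457),(567,395)),('plR',(281,457),(622,262)),('plTL',(278,146),(148,64)),('plBL',(168,146),(94,194))]:
    p,e=tri(S,s(*a),T,t(*b));print(n,p.round(4),round(e,4))
c=[atz(T,*t(*q),.01) for q in [(138,43),(68,206),(580,420),(645,258)]]
print(np.round(c,4))
m=np.mean(c,0);print(m,[np.linalg.norm(c[i]-c[(i+1)%4]).round(4) for i in range(4)])
```

```text
hubtop [ 0.5641 -0.233   0.1376] 0.0019
barA [ 0.5719 -0.1862  0.1326] 0.0003
barB [ 0.5566 -0.2806  0.1274] 0.003
slTip [ 0.5368 -0.0579  0.1027] 0.0043
slIn [ 0.5825 -0.0818  0.1027] 0.0028
sleevemid [ 0.5596 -0.0698  0.103 ] 0.0033
pivot [ 0.6169 -0.1042  0.0966] 0.0024
plateUL [ 0.6258 -0.0765  0.0315] 0.0596
plateUR [ 0.5224 -0.2563  0.014 ] 0.0017
plR [ 0.578  -0.2788  0.0159] 0.0017
plTL [ 0.6584 -0.0802  0.0136] 0.0016
plBL [ 0.6026 -0.0587  0.0137] 0.0026
[[ 0.6688 -0.0759  0.01  ]
 [ 0.5991 -0.048   0.01  ]
 [ 0.5132 -0.2625  0.01  ]
 [ 0.5813 -0.2897  0.01  ]]
[ 0.59057117 -0.16903704  0.01      ] [np.float64(0.075), np.float64(0.231), np.float64(0.0734), np.float64(0.231)]
```

The geometry is consistent: the throttle axis is at (0.564,-0.2335), the bar heads 81°, and the lever pivot and sleeve agree with the text. I'll grip the hub from directly above it, tool y across the bar, so I can turn about the screw axis and use friction as a torque limiter.

{"op": "arm_command", "data": {"commands": [-1, 0.973, -0.363, 0, 0, 0, -0.552, -1, 0.973, -0.363, 0, 0, 0, -0.552, -1, 0.973, -0.363, 0, 0, 0, -0.552, -1, 0.973, -0.363, 0, 0, 0, -0.552, -1, 0.973, -0.363, 0, 0, 0, -0.552, -1, 0.973, -0.363, 0, 0, 0, -0.552, -1, 0.973, -0.363, 0, 0, 0, -0.552, -1, 0.973, -0.363, 0, 0, 0, -0.552, -1, 0.973, -0.363, 0, 0, 0, -0.552, -1, 0.973, -0.363, 0, 0, 0, -0.552, -1, 0.973, -0.363, 0, 0, 0, -0.552, -1, 0.973, -0.363, 0, 0, 0, -0.552], "newtons": 40}}

```text
time_s: 1.1
position: [0.5495, -0.2427, 0.25]
tool_rot: [[0.158, 0.987, -0.001], [0.987, -0.158, 0.0], [0.0, -0.001, -1.0]]
ft_force: [0.0, -0.2, 0.3]
grip_width: 0.0855
gripper_force: 0.0
```

{"op": "arm_command", "data": {"commands": [-1, 0.023, 0.026, 0.05, 0, 0, 0, -1, 0.023, 0.026, 0.09, 0, 0, 0, -1, 0.023, 0.026, 0.09, 0, 0, 0]}}

```text
time_s: 1.35
position: [0.5622, -0.2333, 0.2007]
tool_rot: [[0.156, 0.988, -0.007], [0.988, -0.156, 0.005], [0.003, -0.008, -1.0]]
ft_force: [-0.4, 0.3, -1.0]
grip_width: 0.085
gripper_force: 0.0
```

Run:
```python
from h import *
d=snap('top','pics/top1.png');s=snap('side','pics/side1.png');o=env.observe();print(o['time_s'],o['position'],o['q'],o['wrist_torque'],o['ft_force'],o['tool_rot'][:,0])
a=d['image'][180:300,300:460,::-1];b=s['image'][190:350,260:430,::-1]
a=cv2.resize(a,(480,360),interpolation=cv2.INTER_CUBIC);b=cv2.resize(b,(320,360))
cv2.imwrite('pics/c1.png',np.hstack([a,b]))
```

```text
1.45 [ 0.56255716 -0.23526045  0.20522551] [-3.38011202e+01  2.97477615e+01  6.85752497e+01 -9.22530287e-03
  8.17603499e+01 -2.46895497e+01] [ 0.00011667 -0.02121799 -0.03640879] [-0.30812396 -0.17615669  0.60831461] [1.58334867e-01 9.87385363e-01 4.62973334e-04]
```

View pics/c1.png

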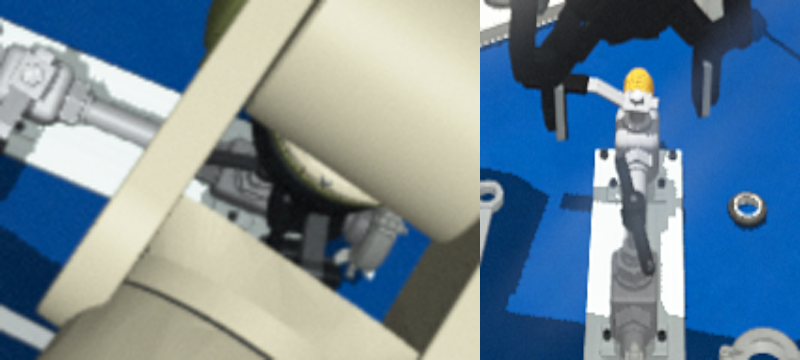

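The fingers straddle the hub (side view, fingers at 557 and 706 with the hub at about 635). I'll go down and close.

{"op": "arm_command", "data": {"commands": [-1, 0.004, 0.002, 0.05, 0, 0, 0, -1, 0.004, 0.002, 0.1, 0, 0, 0, -1, 0.004, 0.002, 0.15, 0, 0, 0, -1, 0.004, 0.002, 0.15, 0, 0, 0, 1, 0.004, 0.002, 0.15, 0, 0, 0, 1, 0.004, 0.002, 0.15, 0, 0, 0, 1, 0.004, 0.002, 0.15, 0, 0, 0, 1, 0.004, 0.002, 0.15, 0, 0, 0, 1, 0.004, 0.002, 0.15, 0, 0, 0, 1, 0.004, 0.002, 0.15, 0, 0, 0, 1, 0.004, 0.002, 0.15, 0, 0, 0, 1, 0.004, 0.002, 0.15, 0, 0, 0], "newtons": 40}}

```text
time_s: 2.45
position: [0.5643, -0.2335, 0.1312]
tool_rot: [[0.158, 0.987, 0.001], [0.987, -0.158, -0.001], [-0.001, 0.001, -1.0]]
ft_force: [-1.5, 0.6, 6.0]
grip_width: 0.0155
gripper_force: 39.0
```

```bash
cat >> h.py <<'E'
def st():
    o=env.observe();R=o['tool_rot'];print('t',round(o['time_s'],2),'p',o['position'].round(4),'yaw',np.degrees(np.arctan2(R[1,0],R[0,0])).round(2),'z',R[:,2].round(3),'q6',o['q'][5].round(1),'F',o['ft_force'].round(2),'M',o['wrist_torque'].round(3),'w',round(o['grip_width'],4),'g',round(float(o['gripper_force']),1))
E
python3 -c "from h import *;st()"
```

```text
t 2.45 p [ 0.5643 -0.2335  0.1312] yaw 80.9 z [ 0.001 -0.001 -1.   ] q6 -24.5 F [-1.55  0.61  5.98] M [ 0.118  0.328 -0.036] w 0.0155 g 39.0
```

{"op": "arm_command", "data": {"commands": [1, 0, 0, 0, 0, 0, 0.05, 1, 0, 0, 0, 0, 0, 0.1, 1, 0, 0, 0, 0, 0, 0.15, 1, 0, 0, 0, 0, 0, 0.2, 1, 0, 0, 0, 0, 0, 0.25, 1, 0, 0, 0, 0, 0, 0.3, 1, 0, 0, 0, 0, 0, 0.35, 1, 0, 0, 0, 0, 0, 0.4, 1, 0, 0, 0, 0, 0, 0.45, 1, 0, 0, 0, 0, 0, 0.5, 1, 0, 0, 0, 0, 0, 0.55, 1, 0, 0, 0, 0, 0, 0.6]}}

```text
time_s: 3.45
position: [0.5635, -0.2327, 0.1312]
tool_rot: [[0.989, 0.15, -0.001], [0.15, -0.989, 0.001], [-0.001, -0.001, -1.0]]
ft_force: [-5.5, 4.5, 8.4]
grip_width: 0.0155
gripper_force: 39.2
```

Run:
```python
from h import *
st();s=snap('side','pics/s2.png');cv2.imwrite('pics/s2c.png',cv2.resize(s['image'][190:350,260:430,::-1],None,fx=3.5,fy=3.5,interpolation=cv2.INTER_CUBIC))
```

```text
t 3.45 p [ 0.5635 -0.2327  0.1312] yaw 8.63 z [-0.001  0.001 -1.   ] q6 47.8 F [-5.46  4.48  8.39] M [0.709 0.948 0.067] w 0.0155 g 39.2
```

View pics/s2c.png

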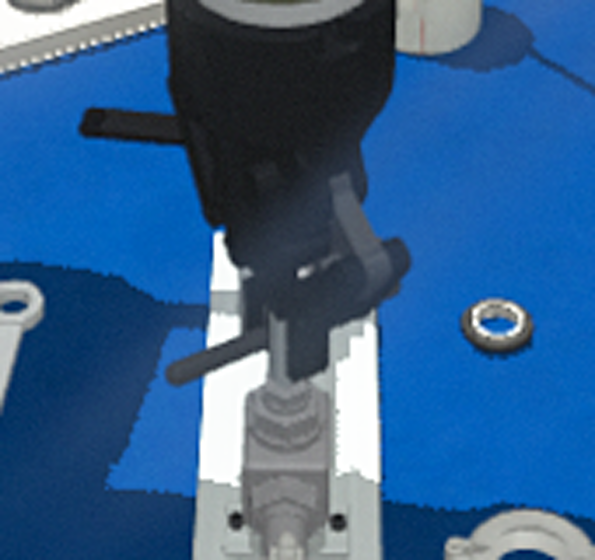

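The bar has turned with the gripper; its ends are near crop (176,375) and (402,282). I'll check the heading, then continue.

Run:
```python
from h import *
S=load('pics/s2.npz')
a,b=[atz(S,x/3.5+260,y/3.5+190,.126) for x,y in[(176,373),(404,255)]]
print(a,b,np.degrees(np.arctan2(*(b-a)[1::-1])),(a+b)/2)
```

```text
[ 0.51849588 -0.23986224  0.126     ] [ 0.62039265 -0.21100109  0.126     ] 15.81419734117454 [ 0.56944427 -0.22543167  0.126     ]
```

{"op": "arm_command", "data": {"commands": [1, 0, 0, 0, 0, 0, 0.05, 1, 0, 0, 0, 0, 0, 0.1, 1, 0, 0, 0, 0, 0, 0.15, 1, 0, 0, 0, 0, 0, 0.2, 1, 0, 0, 0, 0, 0, 0.25, 1, 0, 0, 0, 0, 0, 0.3, 1, 0, 0, 0, 0, 0, 0.35, 1, 0, 0, 0, 0, 0, 0.4, 1, 0, 0, 0, 0, 0, 0.45, 1, 0, 0, 0, 0, 0, 0.5, 1, 0, 0, 0, 0, 0, 0.55, 1, 0, 0, 0, 0, 0, 0.6]}}

```text
time_s: 4.5
position: [0.564, -0.2316, 0.1312]
tool_rot: [[0.449, -0.894, -0.0], [-0.894, -0.449, 0.003], [-0.003, -0.001, -1.0]]
ft_force: [-2.7, 8.9, 9.3]
grip_width: 0.0155
gripper_force: 39.2
```

```bash
python3 -c "from h import *;st()"
```

```text
t 4.5 p [ 0.564  -0.2316  0.1312] yaw -63.35 z [-0.     0.003 -1.   ] q6 119.8 F [-2.74  8.92  9.34] M [1.445 0.43  0.063] w 0.0155 g 39.2
```

{"op": "arm_command", "data": {"commands": [1, 0, 0, 0, 0, 0, 0.055, 1, 0, 0, 0, 0, 0, 0.11, 1, 0, 0, 0, 0, 0, 0.165, 1, 0, 0, 0, 0, 0, 0.22, 1, 0, 0, 0, 0, 0, 0.275, 1, 0, 0, 0, 0, 0, 0.32, 1, 0, 0, 0, 0, 0, 0.32, 1, 0, 0, 0, 0, 0, 0.32]}}

```text
time_s: 5.17
position: [0.5646, -0.2315, 0.1312]
tool_rot: [[-0.199, -0.98, 0.001], [-0.98, 0.199, 0.003], [-0.003, -0.001, -1.0]]
ft_force: [0.4, 9.4, 7.5]
grip_width: 0.0154
gripper_force: 39.1
```

```bash
python3 -c "from h import *;st()"
```

```text
t 5.17 p [ 0.5646 -0.2315  0.1312] yaw -101.49 z [ 0.001  0.003 -1.   ] q6 158.0 F [0.36 9.4  7.49] M [ 1.518 -0.068 -0.038] w 0.0154 g 39.1
```

{"op": "arm_command", "data": {"commands": [-1, 0, 0, 0, 0, 0, 0, -1, 0, 0, 0, 0, 0, 0, -1, 0, 0, 0, 0, 0, 0, -1, 0, 0, 0, 0, 0, 0, -1, 0, 0, 0, 0, 0, 0, -1, 0, 0, 0, 0, 0, 0, -1, 0, 0, -0.05, 0, 0, 0, -1, 0, 0, -0.1, 0, 0, 0, -1, 0, 0, -0.1, 0, 0, -0.06, -1, 0, 0, -0.1, 0, 0, -0.12, -1, 0, 0, -0.1, 0, 0, -0.18, -1, 0, 0, -0.1, 0, 0, -0.24]}}

```text
time_s: 6.17
position: [0.5641, -0.2334, 0.1804]
tool_rot: [[0.301, -0.954, 0.0], [-0.954, -0.301, -0.0], [0.0, -0.0, -1.0]]
ft_force: [0.4, -0.2, -0.4]
grip_width: 0.0854
gripper_force: 0.0
```

```bash
python3 -c "from h import *;st()"
```

```text
t 6.17 p [ 0.5641 -0.2334  0.1804] yaw -72.51 z [ 0. -0. -1.] q6 128.9 F [ 0.36 -0.23 -0.4 ] M [-0.022  0.056  0.019] w 0.0854 g 0.0
```

{"op": "arm_command", "data": {"commands": [-1, 0, 0, 0, 0, 0, -0.7, -1, 0, 0, 0, 0, 0, -0.7, -1, 0, 0, 0, 0, 0, -0.7, -1, 0, 0, 0, 0, 0, -0.7, -1, 0, 0, 0, 0, 0, -0.7, -1, 0, 0, 0, 0, 0, -0.7, -1, 0, 0, 0, 0, 0, -0.7, -1, 0, 0, 0, 0, 0, -0.7, -1, 0, 0, 0, 0, 0, -0.7, -1, 0, 0, 0, 0, 0, -0.7, -1, 0, 0, 0, 0, 0, -0.7, -1, 0, 0, 0, 0, 0, -0.7]}}

```text
time_s: 7.17
position: [0.5641, -0.2334, 0.1803]
tool_rot: [[0.98, 0.199, -0.0], [0.199, -0.98, 0.0], [-0.0, -0.0, -1.0]]
ft_force: [0.3, -0.7, 0.2]
grip_width: 0.0853
gripper_force: 0.0
```

```bash
python3 -c "from h import *;st()"
```

```text
t 7.17 p [ 0.5641 -0.2334  0.1803] yaw 11.5 z [-0.  0. -1.] q6 44.9 F [ 0.35 -0.66  0.24] M [ 0.031 -0.041  0.031] w 0.0853 g 0.0
```

{"op": "arm_command", "data": {"commands": [-1, 0.002, -0.004, 0, 0, 0, -0.558, -1, 0.002, -0.004, 0, 0, 0, -0.558, -1, 0.002, -0.004, 0, 0, 0, -0.558, -1, 0.002, -0.004, 0, 0, 0, -0.558, -1, 0.002, -0.004, 0, 0, 0, -0.558, -1, 0.002, -0.004, 0, 0, 0, -0.558, -1, 0.002, -0.004, 0, 0, 0, -0.558, -1, 0.002, -0.004, 0, 0, 0, -0.558, -1, 0.002, -0.004, 0, 0, 0, -0.558, -1, 0.002, -0.004, 0, 0, 0, -0.558, -1, 0.002, -0.004, 0.05, 0, 0, -0.558, -1, 0.002, -0.004, 0.1, 0, 0, -0.558]}}

```text
time_s: 8.17
position: [0.5653, -0.2316, 0.1309]
tool_rot: [[0.206, 0.979, 0.003], [0.979, -0.206, -0.002], [-0.001, 0.003, -1.0]]
ft_force: [0.4, -0.5, -1.2]
grip_width: 0.0851
gripper_force: 0.0
```

{"op": "arm_command", "data": {"commands": [1, 0, 0, 0, 0, 0, 0, 1, 0, 0, 0, 0, 0, 0, 1, 0, 0, 0, 0, 0, 0, 1, 0, 0, 0, 0, 0, 0, 1, 0, 0, 0, 0, 0, 0, 1, 0, 0, 0, 0, 0, 0, 1, 0, 0, 0, 0, 0, 0, 1, 0, 0, 0, 0, 0, 0, 1, 0, 0, 0, 0, 0, 0]}}

```text
time_s: 8.92
position: [0.5647, -0.2314, 0.1316]
tool_rot: [[0.206, 0.979, 0.001], [0.979, -0.206, -0.001], [-0.001, 0.001, -1.0]]
ft_force: [-3.1, 0.2, 7.1]
grip_width: 0.0155
gripper_force: 39.0
```

```bash
python3 -c "from h import *;st();snap('side','pics/s3.png')"
```

```text
t 8.92 p [ 0.5647 -0.2314  0.1316] yaw 78.11 z [ 0.001 -0.001 -1.   ] q6 -21.5 F [-3.09  0.18  7.11] M [ 0.119  0.513 -0.015] w 0.0155 g 39.0
```

{"op": "arm_command", "data": {"commands": [1, 0, 0, 0, 0, 0, 0.05, 1, 0, 0, 0, 0, 0, 0.1, 1, 0, 0, 0, 0, 0, 0.15, 1, 0, 0, 0, 0, 0, 0.2, 1, 0, 0, 0, 0, 0, 0.25, 1, 0, 0, 0, 0, 0, 0.3, 1, 0, 0, 0, 0, 0, 0.35, 1, 0, 0, 0, 0, 0, 0.4, 1, 0, 0, 0, 0, 0, 0.45]}}

```text
time_s: 9.72
position: [0.5654, -0.2319, 0.1316]
tool_rot: [[0.915, 0.404, 0.003], [0.404, -0.915, -0.002], [0.002, 0.003, -1.0]]
ft_force: [0.5, -2.1, 3.6]
grip_width: 0.0155
gripper_force: 38.9
```

```bash
python3 -c "from h import *;st()"
```

```text
t 9.72 p [ 0.5654 -0.2319  0.1316] yaw 23.81 z [ 0.003 -0.002 -1.   ] q6 32.8 F [ 0.52 -2.09  3.6 ] M [-0.332 -0.11   0.063] w 0.0155 g 38.9
```

{"op": "arm_command", "data": {"commands": [1, 0, 0, 0, 0, 0, 0.05, 1, 0, 0, 0, 0, 0, 0.1, 1, 0, 0, 0, 0, 0, 0.15, 1, 0, 0, 0, 0, 0, 0.2, 1, 0, 0, 0, 0, 0, 0.25]}}

```text
time_s: 10.13
position: [0.5655, -0.2324, 0.1316]
tool_rot: [[0.994, -0.108, 0.003], [-0.108, -0.994, -0.003], [0.003, 0.003, -1.0]]
ft_force: [0.3, -4.6, 2.9]
grip_width: 0.0156
gripper_force: 38.9
```

```bash
python3 -c "from h import *;st()"
```

```text
t 10.13 p [ 0.5655 -0.2324  0.1316] yaw -6.2 z [ 0.003 -0.003 -1.   ] q6 62.8 F [ 0.31 -4.64  2.88] M [-0.585 -0.089  0.071] w 0.0156 g 38.9
```

{"op": "arm_command", "data": {"commands": [1, 0, 0, 0, 0, 0, 0.05, 1, 0, 0, 0, 0, 0, 0.1, 1, 0, 0, 0, 0, 0, 0.15, 1, 0, 0, 0, 0, 0, 0.2, 1, 0, 0, 0, 0, 0, 0.25]}}

```text
time_s: 10.55
position: [0.5653, -0.2329, 0.1316]
tool_rot: [[0.807, -0.591, 0.003], [-0.591, -0.807, -0.004], [0.004, 0.002, -1.0]]
ft_force: [-0.4, -6.7, 2.2]
grip_width: 0.0153
gripper_force: 38.9
```

```bash
python3 -c "from h import *;st()"
```

```text
t 10.55 p [ 0.5653 -0.2329  0.1316] yaw -36.21 z [ 0.003 -0.004 -1.   ] q6 92.8 F [-0.45 -6.7   2.19] M [-0.993  0.024  0.038] w 0.0153 g 38.9
```

{"op": "arm_command", "data": {"commands": [1, 0, 0, 0, 0, 0, 0.05, 1, 0, 0, 0, 0, 0, 0.1, 1, 0, 0, 0, 0, 0, 0.15, 1, 0, 0, 0, 0, 0, 0.2, 1, 0, 0, 0, 0, 0, 0.25]}}

```text
time_s: 10.97
position: [0.5649, -0.2332, 0.1316]
tool_rot: [[0.403, -0.915, 0.002], [-0.915, -0.403, -0.004], [0.005, 0.0, -1.0]]
ft_force: [-2.7, -7.4, 3.2]
grip_width: 0.0156
gripper_force: 39.0
```

```bash
python3 -c "from h import *;st()"
```

```text
t 10.97 p [ 0.5649 -0.2332  0.1316] yaw -66.22 z [ 0.002 -0.004 -1.   ] q6 122.8 F [-2.65 -7.38  3.18] M [-1.266  0.493  0.122] w 0.0156 g 39.0
```

{"op": "arm_command", "data": {"commands": [1, 0, 0, 0, 0, 0, 0.025, 1, 0, 0, 0, 0, 0, 0.05, 1, 0, 0, 0, 0, 0, 0.05]}}

```text
time_s: 11.22
position: [0.5648, -0.2332, 0.1316]
tool_rot: [[0.307, -0.952, 0.002], [-0.952, -0.307, -0.004], [0.005, -0.0, -1.0]]
ft_force: [-2.5, -7.6, 3.1]
grip_width: 0.0154
gripper_force: 39.0
```

```bash
python3 -c "from h import *;st()"
```

```text
t 11.22 p [ 0.5648 -0.2332  0.1316] yaw -72.09 z [ 0.002 -0.004 -1.   ] q6 128.7 F [-2.53 -7.62  3.06] M [-1.261  0.455 -0.042] w 0.0154 g 39.0
```

{"op": "arm_command", "data": {"commands": [1, 0, 0, 0, 0, 0, 0.05, 1, 0, 0, 0, 0, 0, 0.1, 1, 0, 0, 0, 0, 0, 0.15, 1, 0, 0, 0, 0, 0, 0.2, 1, 0, 0, 0, 0, 0, 0.25]}}

```text
time_s: 11.63
position: [0.5643, -0.2333, 0.1316]
tool_rot: [[-0.212, -0.977, 0.0], [-0.977, 0.212, -0.004], [0.004, -0.001, -1.0]]
ft_force: [-5.9, -8.0, 5.1]
grip_width: 0.0154
gripper_force: 39.1
```

```bash
cat >> h.py <<'E'
def mz(n=6):
    L=[]
    for _ in range(n):
        optics.get_image('top');L.append(env.observe()['wrist_torque'][2])
    print('Mz',np.mean(L).round(3),np.std(L).round(3))
E
python3 -c "from h import *;st();mz()"
```

```text
t 11.63 p [ 0.5643 -0.2333  0.1316] yaw -102.22 z [ 0.    -0.004 -1.   ] q6 158.8 F [-5.85 -8.05  5.1 ] M [-1.25   0.963  0.08 ] w 0.0154 g 39.1
Mz -0.033 0.04
```

{"op": "arm_command", "data": {"commands": [-1, 0, 0, 0, 0, 0, 0, -1, 0, 0, 0, 0, 0, 0, -1, 0, 0, 0, 0, 0, 0, -1, 0, 0, 0, 0, 0, 0, -1, 0, 0, 0, 0, 0, 0, -1, 0, 0, 0, 0, 0, 0, -1, 0, 0, -0.05, 0, 0, 0, -1, 0, 0, -0.1, 0, 0, 0, -1, 0, 0, -0.1, 0, 0, -0.06, -1, 0, 0, -0.1, 0, 0, -0.12, -1, 0, 0, -0.1, 0, 0, -0.18, -1, 0, 0, -0.1, 0, 0, -0.24]}}

```text
time_s: 12.93
position: [0.5647, -0.2311, 0.1804]
tool_rot: [[0.294, -0.956, 0.0], [-0.956, -0.294, -0.0], [0.0, -0.0, -1.0]]
ft_force: [0.6, 0.2, 0.4]
grip_width: 0.0852
gripper_force: 0.0
```

{"op": "arm_command", "data": {"commands": [-1, 0, 0, 0, 0, 0, -0.7, -1, 0, 0, 0, 0, 0, -0.7, -1, 0, 0, 0, 0, 0, -0.7, -1, 0, 0, 0, 0, 0, -0.7, -1, 0, 0, 0, 0, 0, -0.7, -1, 0, 0, 0, 0, 0, -0.7, -1, 0, 0, 0, 0, 0, -0.7, -1, 0, 0, 0, 0, 0, -0.7, -1, 0, 0, 0, 0, 0, -0.7, -1, 0, 0, 0, 0, 0, -0.7, -1, 0, 0, 0, 0, 0, -0.7, -1, 0, 0, 0, 0, 0, -0.7]}}

```text
time_s: 13.93
position: [0.5647, -0.2311, 0.1802]
tool_rot: [[0.981, 0.193, -0.0], [0.193, -0.981, 0.0], [-0.0, -0.0, -1.0]]
ft_force: [-0.4, 1.0, 0.4]
grip_width: 0.0853
gripper_force: 0.0
```

Run:
```python
from h import *
st();s=snap('side','pics/s4.png');cv2.imwrite('pics/s4c.png',cv2.resize(s['image'][240:330,300:390,::-1],None,fx=6,fy=6,interpolation=cv2.INTER_CUBIC))
for h in (78,68,58):
    u=np.array([np.cos(np.radians(h)),np.sin(np.radians(h)),0]);print(h,[np.round((np.array(proj(s,np.array([.5645,-.2325,.127])+k*.05*u))-[300,240])*6) for k in(-1,1)])
```

```text
t 13.93 p [ 0.5647 -0.2311  0.1802] yaw 11.12 z [-0.  0. -1.] q6 45.5 F [-0.38  0.99  0.38] M [-0.    -0.013 -0.004] w 0.0853 g 0.0
78 [array([291., 428.]), array([219., 106.])]
68 [array([249., 430.]), array([258., 104.])]
58 [array([206., 426.]), array([296., 107.])]
```

View pics/s4c.png

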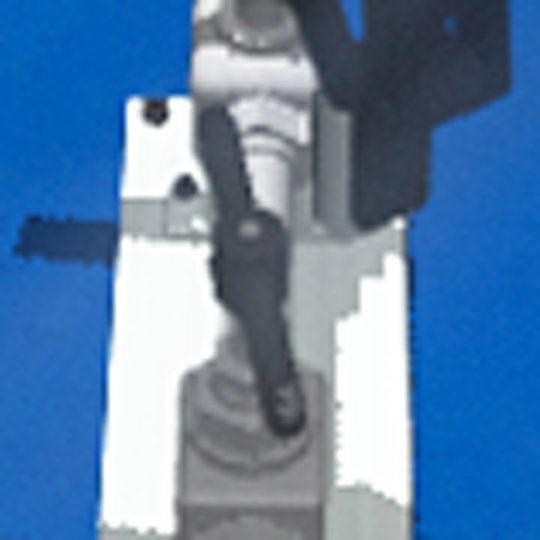

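The bar ends are at crop (217,112) and (287,428), which matches a heading of 78°. The grip did not slip, and the bar has made 1.007 turns with no seat yet. I'll regrasp.

{"op": "arm_command", "data": {"commands": [-1, -0.001, 0.003, 0, 0, 0, -0.556, -1, -0.001, 0.003, 0, 0, 0, -0.556, -1, -0.001, 0.003, 0, 0, 0, -0.556, -1, -0.001, 0.003, 0, 0, 0, -0.556, -1, -0.001, 0.003, 0, 0, 0, -0.556, -1, -0.001, 0.003, 0, 0, 0, -0.556, -1, -0.001, 0.003, 0, 0, 0, -0.556, -1, -0.001, 0.003, 0, 0, 0, -0.556, -1, -0.001, 0.003, 0, 0, 0, -0.556, -1, -0.001, 0.003, 0, 0, 0, -0.556, -1, -0.001, 0.003, 0.05, 0, 0, -0.556, -1, -0.001, 0.003, 0.1, 0, 0, -0.556]}}

```text
time_s: 14.98
position: [0.5651, -0.233, 0.131]
tool_rot: [[0.219, 0.976, 0.003], [0.976, -0.219, -0.002], [-0.001, 0.004, -1.0]]
ft_force: [1.0, -0.9, -0.6]
grip_width: 0.0852
gripper_force: 0.0
```

{"op": "arm_command", "data": {"commands": [1, 0, 0, 0, 0, 0, 0, 1, 0, 0, 0, 0, 0, 0, 1, 0, 0, 0, 0, 0, 0, 1, 0, 0, 0, 0, 0, 0, 1, 0, 0, 0, 0, 0, 0, 1, 0, 0, 0, 0, 0, 0, 1, 0, 0, 0, 0, 0, 0, 1, 0, 0, 0, 0, 0, 0, 1, 0, 0, 0, 0, 0, 0]}}

```text
time_s: 15.73
position: [0.5644, -0.2329, 0.1315]
tool_rot: [[0.217, 0.976, 0.0], [0.976, -0.217, -0.001], [-0.001, 0.001, -1.0]]
ft_force: [-3.4, 0.2, 5.5]
grip_width: 0.0157
gripper_force: 39.0
```

```bash
python3 -c "from h import *;st();mz(4)"
```

```text
t 15.73 p [ 0.5644 -0.2329  0.1315] yaw 77.47 z [ 0.    -0.001 -1.   ] q6 -21.0 F [-3.38  0.22  5.46] M [ 0.104  0.499 -0.03 ] w 0.0157 g 39.0
Mz -0.007 0.01
```

{"op": "arm_command", "data": {"commands": [1, 0, 0, 0, 0, 0, 0.05, 1, 0, 0, 0, 0, 0, 0.1, 1, 0, 0, 0, 0, 0, 0.15, 1, 0, 0, 0, 0, 0, 0.2, 1, 0, 0, 0, 0, 0, 0.2]}}

```text
time_s: 16.35
position: [0.5642, -0.2328, 0.1316]
tool_rot: [[0.6, 0.8, 0.0], [0.8, -0.6, -0.001], [-0.0, 0.0, -1.0]]
ft_force: [-4.0, 0.8, 5.7]
grip_width: 0.0154
gripper_force: 38.9
```

```bash
python3 -c "from h import *;st();mz(3)"
```

```text
t 16.35 p [ 0.5642 -0.2328  0.1316] yaw 53.15 z [ 0.    -0.001 -1.   ] q6 3.4 F [-3.99  0.79  5.65] M [ 0.149  0.653 -0.062] w 0.0154 g 38.9
Mz -0.079 0.049
```

{"op": "arm_command", "data": {"commands": [1, 0, 0, 0, 0, 0, 0.05, 1, 0, 0, 0, 0, 0, 0.1, 1, 0, 0, 0, 0, 0, 0.15, 1, 0, 0, 0, 0, 0, 0.2, 1, 0, 0, 0, 0, 0, 0.2]}}

```text
time_s: 16.92
position: [0.5641, -0.2327, 0.1315]
tool_rot: [[0.873, 0.487, -0.0], [0.487, -0.873, -0.0], [-0.0, 0.0, -1.0]]
ft_force: [-4.2, 1.6, 6.6]
grip_width: 0.0155
gripper_force: 39.0
```

```bash
python3 -c "from h import *;st();mz(3)"
```

```text
t 16.92 p [ 0.5641 -0.2327  0.1315] yaw 29.15 z [-0. -0. -1.] q6 27.4 F [-4.22  1.61  6.55] M [ 0.29   0.738 -0.042] w 0.0155 g 39.0
Mz -0.046 0.03
```

{"op": "arm_command", "data": {"commands": [1, 0, 0, 0, 0, 0, 0.05, 1, 0, 0, 0, 0, 0, 0.1, 1, 0, 0, 0, 0, 0, 0.15, 1, 0, 0, 0, 0, 0, 0.2, 1, 0, 0, 0, 0, 0, 0.2]}}

```text
time_s: 17.48
position: [0.5645, -0.2324, 0.1315]
tool_rot: [[0.996, 0.092, 0.001], [0.092, -0.996, -0.0], [0.001, 0.0, -1.0]]
ft_force: [-2.2, 3.5, 6.6]
grip_width: 0.0153
gripper_force: 39.3
```

```bash
python3 -c "from h import *;st();mz(3)"
```

```text
t 17.48 p [ 0.5645 -0.2324  0.1315] yaw 5.26 z [ 0.001 -0.    -1.   ] q6 51.3 F [-2.16  3.52  6.62] M [0.512 0.489 0.063] w 0.0153 g 39.3
Mz 0.048 0.029
```

{"op": "arm_command", "data": {"commands": [1, 0, 0, 0, 0, 0, 0.02, 1, 0, 0, 0, 0, 0, 0.04, 1, 0, 0, 0, 0, 0, 0.04]}}

```text
time_s: 17.88
position: [0.565, -0.2324, 0.1315]
tool_rot: [[1.0, 0.012, 0.002], [0.012, -1.0, -0.0], [0.002, 0.0, -1.0]]
ft_force: [-0.9, 3.4, 5.8]
grip_width: 0.0154
gripper_force: 39.2
```

```bash
python3 -c "from h import *;st();mz(3)"
```

```text
t 17.88 p [ 0.565  -0.2324  0.1315] yaw 0.71 z [ 0.002 -0.    -1.   ] q6 55.8 F [-0.94  3.45  5.83] M [0.447 0.007 0.222] w 0.0154 g 39.2
Mz 0.224 0.024
```

{"op": "arm_command", "data": {"commands": [1, 0, 0, 0, 0, 0, 0.02, 1, 0, 0, 0, 0, 0, 0.04, 1, 0, 0, 0, 0, 0, 0.04]}}

```text
time_s: 18.28
position: [0.565, -0.2325, 0.1314]
tool_rot: [[0.997, -0.071, 0.002], [-0.071, -0.997, -0.0], [0.002, 0.0, -1.0]]
ft_force: [-0.3, 4.1, 6.6]
grip_width: 0.0155
gripper_force: 39.4
```

```bash
python3 -c "from h import *;st();mz(3)"
```

```text
t 18.28 p [ 0.565  -0.2325  0.1314] yaw -4.09 z [ 0.002 -0.    -1.   ] q6 60.6 F [-0.28  4.09  6.61] M [ 0.529 -0.046  0.007] w 0.0155 g 39.4
Mz -0.057 0.032
```

{"op": "arm_command", "data": {"commands": [1, 0, 0, 0, 0, 0, 0.02, 1, 0, 0, 0, 0, 0, 0.04, 1, 0, 0, 0, 0, 0, 0.06, 1, 0, 0, 0, 0, 0, 0.06]}}

```text
time_s: 18.77
position: [0.565, -0.2326, 0.1314]
tool_rot: [[0.981, -0.195, 0.002], [-0.195, -0.981, -0.0], [0.002, 0.0, -1.0]]
ft_force: [-0.9, 3.7, 5.9]
grip_width: 0.0156
gripper_force: 42.9
```

Run:
```python
from h import *
st();mz(3);s=snap('side','pics/s5.png');cv2.imwrite('pics/s5c.png',cv2.resize(s['image'][240:330,285:405,::-1],None,fx=6,fy=6,interpolation=cv2.INTER_CUBIC))
for h in (20,10,0,-10,-20):
    u=np.array([np.cos(np.radians(h)),np.sin(np.radians(h)),0]);print(h,[np.round((np.array(proj(s,np.array([.5645,-.2325,.127])+k*.05*u))-[285,240])*6) for k in(-1,1)])
```

```text
t 18.77 p [ 0.565  -0.2326  0.1314] yaw -11.25 z [ 0.002 -0.    -1.   ] q6 67.8 F [-0.87  3.69  5.86] M [0.543 0.011 0.29 ] w 0.0156 g 42.9
Mz 0.247 0.014
20 [array([162., 369.]), array([514., 156.])]
10 [array([139., 344.]), array([538., 177.])]
0 [array([123., 318.]), array([557., 202.])]
-10 [array([113., 290.]), array([570., 228.])]
-20 [array([111., 261.]), array([576., 256.])]
```

View pics/s5c.png

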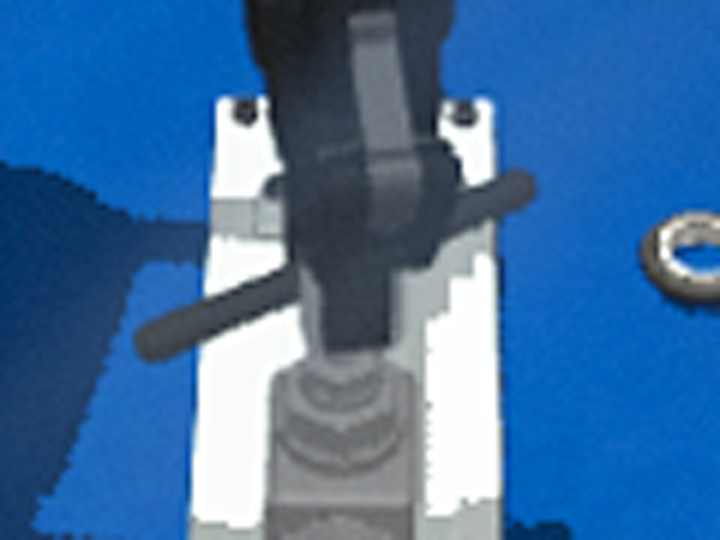

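The bar ends are at crop (137,345) and (535,180), a heading of about 10°, while the tool is at -11°. The hub slipped at the seat, and the pad corners now press the bar. I'll press slightly firmer to confirm the seat.

{"op": "arm_command", "data": {"commands": [1, 0, 0, 0, 0, 0, 0.01, 1, 0, 0, 0, 0, 0, 0.02, 1, 0, 0, 0, 0, 0, 0.03, 1, 0, 0, 0, 0, 0, 0.04, 1, 0, 0, 0, 0, 0, 0.04]}}

```text
time_s: 19.38
position: [0.5648, -0.2326, 0.1314]
tool_rot: [[0.961, -0.275, 0.001], [-0.275, -0.961, -0.001], [0.001, 0.0, -1.0]]
ft_force: [-2.1, 3.3, 6.0]
grip_width: 0.0156
gripper_force: 51.5
```

```bash
python3 -c "from h import *;st();mz(3);snap('side','pics/s6.png')"
```

```text
t 19.38 p [ 0.5648 -0.2326  0.1314] yaw -15.96 z [ 0.001 -0.001 -1.   ] q6 72.5 F [-2.11  3.27  6.05] M [0.519 0.089 0.567] w 0.0156 g 51.5
Mz 0.55 0.031
```

The seat is confirmed at about 0.55 N m, springy at about 3.6 N m/rad. I'll release and read the relaxed bar heading.

{"op": "arm_command", "data": {"commands": [-1, 0, 0, 0, 0, 0, 0, -1, 0, 0, 0, 0, 0, 0, -1, 0, 0, 0, 0, 0, 0, -1, 0, 0, 0, 0, 0, 0, -1, 0, 0, 0, 0, 0, 0, -1, 0, 0, 0, 0, 0, 0, -1, 0, 0, -0.05, 0, 0, 0, -1, 0, 0, -0.1, 0, 0, -0.05, -1, 0, 0, -0.1, 0, 0, -0.1, -1, 0, 0, -0.1, 0, 0, -0.15, -1, 0, 0, -0.1, 0, 0, -0.2, -1, 0, 0, -0.1, 0, 0, -0.25]}}

```text
time_s: 20.58
position: [0.5645, -0.2328, 0.1804]
tool_rot: [[0.97, 0.245, 0.0], [0.245, -0.97, -0.0], [0.0, 0.0, -1.0]]
ft_force: [-0.3, 0.7, 0.8]
grip_width: 0.0854
gripper_force: 0.0
```

Run:
```python
from h import *
st();s=snap('side','pics/s7.png')
T=lambda f:cv2.resize(f[255:320,290:400],None,fx=6,fy=6,interpolation=cv2.INTER_CUBIC)
cv2.imwrite('pics/s7c.png',T(s['image'][:,:,::-1]))
for h in (20,15,10):
    u=np.array([np.cos(np.radians(h)),np.sin(np.radians(h)),0]);print(h,[np.round((np.array(proj(s,np.array([.5645,-.2325,.127])+k*.05*u))-[290,255])*6) for k in(-1,1)])
```

```text
t 20.58 p [ 0.5645 -0.2328  0.1804] yaw 14.17 z [ 0. -0. -1.] q6 42.3 F [-0.3   0.73  0.81] M [ 0.032  0.007 -0.04 ] w 0.0854 g 0.0
20 [array([132., 279.]), array([484.,  66.])]
15 [array([120., 267.]), array([497.,  76.])]
10 [array([109., 254.]), array([508.,  87.])]
```

View pics/s7c.png

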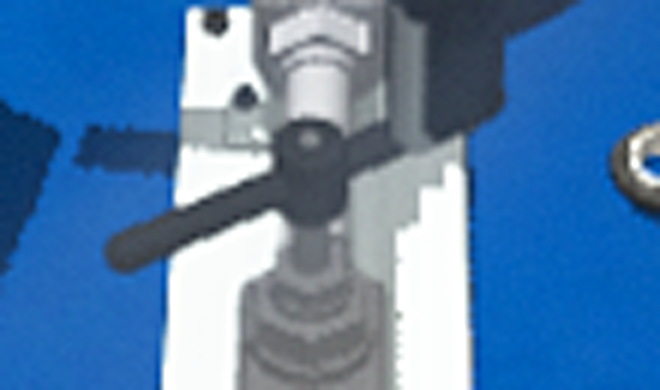

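The hub is at crop (312,165) and the bar's left end is near (107,258), so the heading is roughly 10–14°. The s2 picture (bar known to be at 8.6°) can calibrate this, so I'll fit the left arm's line the same way in each picture.

Run:
```python
from h import *
def head(f):
    d=load(f);g=cv2.cvtColor(d['image'],cv2.COLOR_RGB2GRAY).astype(float)
    hsv=cv2.cvtColor(d['image'],cv2.COLOR_RGB2HSV)
    dark=(hsv[...,2]<95)&(hsv[...,1]<120)
    pts=[];c=[]
    for u in range(311,333):   # columns of left arm
        r=np.arange(270,312);m=dark[r,u]
        if m.sum()>=3:
            pts.append((u,np.median(r[m]),m.sum()))
    pts=np.array(pts);w=np.polyfit(pts[:,0],pts[:,1],1)
    A,B=[atz(d,u,np.polyval(w,u),.127) for u in(312,332)]
    v=B-A;print(f,'head',np.degrees(np.arctan2(v[1],v[0])).round(2),'A',A.round(4),'hubdir',np.degrees(np.arctan2(-.2325-A[1],.5645-A[0])).round(2),pts[::4].astype(int).tolist())
for k in(2,5,6,7): head(f'pics/s{k}.png'.replace('png','npz'))
```

```text
pics/s2.npz head 24.15 A [ 0.52   -0.2423  0.127 ] hubdir 12.4 [[311, 296, 7], [315, 294, 6], [319, 292, 6], [323, 291, 5], [327, 289, 6], [331, 280, 21]]
pics/s5.npz head 13.15 A [ 0.5206 -0.2405  0.127 ] hubdir 10.29 [[311, 296, 7], [315, 294, 6], [319, 292, 6], [323, 291, 5], [327, 289, 6], [331, 287, 7]]
pics/s6.npz head 13.11 A [ 0.5207 -0.2403  0.127 ] hubdir 10.05 [[311, 296, 7], [315, 294, 7], [319, 292, 6], [323, 291, 5], [327, 289, 6], [331, 286, 8]]
pics/s7.npz head 13.07 A [ 0.5206 -0.2406  0.127 ] hubdir 10.49 [[311, 296, 7], [315, 294, 6], [319, 292, 6], [323, 291, 5], [327, 289, 6], [331, 286, 9]]
```

Run:
```python
from h import *
I={k:cv2.cvtColor(load(f'pics/s{k}.npz')['image'],cv2.COLOR_RGB2GRAY).astype(float) for k in(2,5,6,7)}
for k in I:
    print(k,'cols 316,320,324 rows 284-302');
    for u in(312,318,324): print(I[k][282:302,u].astype(int).tolist())
print([np.abs(I[a][280:305,300:328]-I[b][280:305,300:328]).mean().round(2) for a,b in((5,6),(5,7),(2,5))])
```

```text
2 cols 316,320,324 rows 284-302
[60, 75, 92, 94, 96, 93, 93, 96, 98, 92, 78, 74, 78, 72, 71, 67, 64, 67, 92, 96]
[58, 57, 66, 87, 87, 83, 87, 84, 71, 77, 78, 73, 71, 63, 80, 148, 190, 202, 224, 249]
[251, 251, 251, 254, 254, 189, 61, 75, 75, 71, 67, 54, 168, 255, 254, 251, 251, 251, 251, 251]
5 cols 316,320,324 rows 284-302
[65, 75, 96, 93, 97, 94, 98, 96, 99, 94, 82, 74, 77, 76, 77, 69, 69, 64, 80, 97]
[62, 63, 69, 89, 85, 83, 87, 85, 72, 74, 79, 74, 72, 65, 84, 147, 194, 201, 225, 249]
[251, 251, 251, 253, 254, 200, 62, 72, 76, 75, 70, 56, 134, 245, 255, 252, 251, 251, 251, 251]
6 cols 316,320,324 rows 284-302
[63, 71, 94, 96, 95, 99, 95, 99, 99, 93, 81, 76, 78, 79, 74, 70, 65, 75, 96, 97]
[62, 59, 72, 90, 83, 85, 87, 87, 76, 73, 76, 74, 74, 63, 81, 145, 191, 203, 227, 249]
[251, 251, 252, 253, 255, 201, 62, 75, 80, 73, 71, 54, 179, 255, 254, 251, 251, 251, 251, 251]
7 cols 316,320,324 rows 284-302
[63, 80, 96, 95, 95, 98, 99, 99, 101, 99, 80, 75, 76, 80, 76, 71, 67, 65, 82, 96]
[62, 63, 72, 90, 85, 86, 89, 88, 72, 76, 81, 76, 75, 69, 59, 108, 191, 201, 225, 249]
[251, 251, 251, 253, 254, 198, 63, 75, 77, 78, 74, 60, 107, 231, 255, 251, 251, 251, 251, 251]
[np.float64(2.21), np.float64(7.17), np.float64(2.52)]
```

The s2, s5, s6 and s7 pictures all show nearly the same bar heading, about 9–10°, so the total turned is about 1.2 turns. I'll regrasp aligned with the bar, with a stronger grip, and feel the seat stiffness directly.

{"op": "arm_command", "data": {"commands": [-1, 0, 0, 0.03, 0, 0, 0.038, -1, 0, 0, 0.07, 0, 0, 0.038, -1, 0, 0, 0.098, 0, 0, 0.038, 1, 0, 0, 0.098, 0, 0, 0.038, 1, 0, 0, 0.098, 0, 0, 0.038, 1, 0, 0, 0.098, 0, 0, 0.038, 1, 0, 0, 0.098, 0, 0, 0.038, 1, 0, 0, 0.098, 0, 0, 0.038, 1, 0, 0, 0.098, 0, 0, 0.038, 1, 0, 0, 0.098, 0, 0, 0.038, 1, 0, 0, 0.098, 0, 0, 0.038, 1, 0, 0, 0.098, 0, 0, 0.038], "newtons": 80}}

```text
time_s: 21.63
position: [0.5647, -0.2324, 0.1324]
tool_rot: [[0.987, 0.162, 0.001], [0.162, -0.987, 0.0], [0.001, 0.0, -1.0]]
ft_force: [-1.7, 2.9, 4.8]
grip_width: 0.0143
gripper_force: 78.0
```

```bash
python3 -c "from h import *;st();mz(3)"
```

```text
t 21.63 p [ 0.5647 -0.2324  0.1324] yaw 9.31 z [ 0.001  0.    -1.   ] q6 47.2 F [-1.71  2.89  4.84] M [0.473 0.257 0.016] w 0.0143 g 78.0
Mz -0.026 0.016
```

{"op": "arm_command", "data": {"commands": [1, 0, 0, 0, 0, 0, 0.01, 1, 0, 0, 0, 0, 0, 0.02, 1, 0, 0, 0, 0, 0, 0.02]}}

```text
time_s: 22.03
position: [0.5647, -0.2324, 0.1324]
tool_rot: [[0.993, 0.12, 0.001], [0.12, -0.993, -0.0], [0.001, 0.0, -1.0]]
ft_force: [-1.5, 3.2, 5.2]
grip_width: 0.0141
gripper_force: 78.0
```

```bash
python3 -c "from h import *;st();mz(3)"
```

```text
t 22.03 p [ 0.5647 -0.2324  0.1324] yaw 6.9 z [ 0.001 -0.    -1.   ] q6 49.6 F [-1.55  3.16  5.2 ] M [0.469 0.231 0.341] w 0.0141 g 78.0
Mz 0.32 0.013
```

Seat stiffness is confirmed; contact is at about yaw 10.3°. Now I'll back off half a turn, counter-clockwise.

{"op": "arm_command", "data": {"commands": [1, 0, 0, 0, 0, 0, -0.05, 1, 0, 0, 0, 0, 0, -0.1, 1, 0, 0, 0, 0, 0, -0.15, 1, 0, 0, 0, 0, 0, -0.2, 1, 0, 0, 0, 0, 0, -0.25, 1, 0, 0, 0, 0, 0, -0.3, 1, 0, 0, 0, 0, 0, -0.35, 1, 0, 0, 0, 0, 0, -0.4, 1, 0, 0, 0, 0, 0, -0.45, 1, 0, 0, 0, 0, 0, -0.5, 1, 0, 0, 0, 0, 0, -0.55, 1, 0, 0, 0, 0, 0, -0.6]}}

```text
time_s: 23.18
position: [0.5645, -0.2323, 0.1324]
tool_rot: [[0.187, 0.982, 0.001], [0.982, -0.187, 0.0], [0.0, 0.0, -1.0]]
ft_force: [-2.2, 3.9, 7.0]
grip_width: 0.014
gripper_force: 78.0
```

{"op": "arm_command", "data": {"commands": [1, 0, 0, 0, 0, 0, -0.05, 1, 0, 0, 0, 0, 0, -0.1, 1, 0, 0, 0, 0, 0, -0.15, 1, 0, 0, 0, 0, 0, -0.2, 1, 0, 0, 0, 0, 0, -0.25, 1, 0, 0, 0, 0, 0, -0.3, 1, 0, 0, 0, 0, 0, -0.35, 1, 0, 0, 0, 0, 0, -0.4, 1, 0, 0, 0, 0, 0, -0.45, 1, 0, 0, 0, 0, 0, -0.5, 1, 0, 0, 0, 0, 0, -0.55, 1, 0, 0, 0, 0, 0, -0.6]}}

```text
time_s: 24.18
position: [0.5643, -0.2324, 0.1324]
tool_rot: [[-0.876, 0.482, 0.0], [0.482, 0.876, 0.0], [0.0, 0.0, -1.0]]
ft_force: [-3.7, 2.3, 6.1]
grip_width: 0.0144
gripper_force: 78.1
```

```bash
python3 -c "from h import *;st();mz(3)"
```

```text
t 24.18 p [ 0.5643 -0.2324  0.1324] yaw 151.21 z [ 0.  0. -1.] q6 -94.7 F [-3.73  2.3   6.14] M [ 0.491  0.528 -0.035] w 0.0144 g 78.1
Mz 0.058 0.038
```

{"op": "arm_command", "data": {"commands": [1, 0, 0, 0, 0, 0, -0.05, 1, 0, 0, 0, 0, 0, -0.1, 1, 0, 0, 0, 0, 0, -0.15, 1, 0, 0, 0, 0, 0, -0.2, 1, 0, 0, 0, 0, 0, -0.25, 1, 0, 0, 0, 0, 0, -0.3, 1, 0, 0, 0, 0, 0, -0.326, 1, 0, 0, 0, 0, 0, -0.326, 1, 0, 0, 0, 0, 0, -0.326]}}

```text
time_s: 25.08
position: [0.5643, -0.2325, 0.1324]
tool_rot: [[-0.985, -0.175, 0.0], [-0.175, 0.985, -0.0], [-0.0, -0.0, -1.0]]
ft_force: [-1.9, 3.6, 6.0]
grip_width: 0.0139
gripper_force: 78.1
```

```bash
python3 -c "from h import *;st();mz(3)"
```

```text
t 25.08 p [ 0.5643 -0.2325  0.1324] yaw -169.94 z [ 0. -0. -1.] q6 -133.5 F [-1.89  3.56  6.05] M [0.491 0.585 0.077] w 0.0139 g 78.1
Mz 0.037 0.015
```

{"op": "arm_command", "data": {"commands": [-1, 0, 0, 0, 0, 0, 0, -1, 0, 0, 0, 0, 0, 0, -1, 0, 0, 0, 0, 0, 0, -1, 0, 0, 0, 0, 0, 0, -1, 0, 0, 0, 0, 0, 0, -1, 0, 0, 0, 0, 0, 0, -1, 0, 0, -0.06, 0, 0, 0, -1, 0, 0, -0.12, 0, 0, 0, -1, 0, 0, -0.18, 0, 0, 0.06, -1, 0, 0, -0.2, 0, 0, 0.12, -1, 0, 0, -0.2, 0, 0, 0.18, -1, 0, 0, -0.2, 0, 0, 0.24], "newtons": 40}}

```text
time_s: 26.23
position: [0.5647, -0.2329, 0.2324]
tool_rot: [[-0.946, 0.325, 0.002], [0.325, 0.946, -0.001], [-0.002, -0.001, -1.0]]
ft_force: [0.3, 0.3, -0.8]
grip_width: 0.0855
gripper_force: 0.0
```

Run:
```python
from h import *
st();snap('side','pics/s8.png')
I={k:cv2.cvtColor(load(f'pics/s{k}.npz')['image'],cv2.COLOR_RGB2GRAY).astype(int) for k in(7,8)}
for u in(312,318,324,330):
    for k in I: print(k,u,I[k][280:302,u].tolist())
```

```text
t 26.23 p [ 0.5647 -0.2329  0.2324] yaw 161.03 z [ 0.002 -0.001 -1.   ] q6 -104.5 F [ 0.26  0.29 -0.78] M [0.01  0.001 0.006] w 0.0855 g 0.0
7 312 [66, 64, 63, 80, 96, 95, 95, 98, 99, 99, 101, 99, 80, 75, 76, 80, 76, 71, 67, 65, 82, 96]
8 312 [66, 69, 66, 78, 98, 97, 99, 100, 98, 99, 102, 101, 94, 79, 76, 80, 76, 75, 74, 63, 74, 96]
7 318 [68, 69, 62, 63, 72, 90, 85, 86, 89, 88, 72, 76, 81, 76, 75, 69, 59, 108, 191, 201, 225, 249]
8 318 [68, 68, 70, 65, 74, 92, 87, 86, 89, 87, 82, 76, 80, 79, 80, 73, 64, 82, 157, 203, 226, 249]
7 324 [240, 253, 251, 251, 251, 253, 254, 198, 63, 75, 77, 78, 74, 60, 107, 231, 255, 251, 251, 251, 251, 251]
8 324 [240, 254, 251, 251, 251, 253, 255, 254, 100, 73, 77, 77, 74, 64, 99, 226, 255, 252, 251, 251, 251, 251]
7 330 [217, 255, 252, 255, 251, 92, 68, 80, 79, 76, 69, 100, 224, 255, 252, 251, 251, 251, 251, 251, 252, 251]
8 330 [217, 255, 252, 255, 254, 158, 70, 77, 79, 78, 76, 60, 177, 255, 253, 251, 251, 251, 251, 251, 253, 251]
```

The throttle is half a turn open (bar on the same line within about 1°). Now the lever: sleeve centre (0.560,-0.070), heading 151°, pivot (0.617,-0.103).

{"op": "arm_command", "data": {"commands": [-1, 0.115, 0.304, 0, 0, 0, 0.083, -1, 0.115, 0.304, 0, 0, 0, 0.083, -1, 0.115, 0.304, 0, 0, 0, 0.083, -1, 0.115, 0.304, 0, 0, 0, 0.083, -1, 0.115, 0.304, 0, 0, 0, 0.083, -1, 0.115, 0.304, 0.06, 0, 0, 0.083, -1, 0.115, 0.304, 0.12, 0, 0, 0.083, -1, 0.115, 0.304, 0.18, 0, 0, 0.083, -1, 0.115, 0.304, 0.235, 0, 0, 0.083, -1, 0.115, 0.304, 0.235, 0, 0, 0.083, -1, 0.115, 0.304, 0.235, 0, 0, 0.083], "newtons": 30}}

```text
time_s: 27.2
position: [0.5584, -0.0705, 0.1135]
tool_rot: [[-0.879, 0.477, -0.002], [0.477, 0.879, 0.001], [0.002, -0.0, -1.0]]
ft_force: [0.1, -0.5, -0.1]
grip_width: 0.0857
gripper_force: 0.0
```

{"op": "arm_command", "data": {"commands": [1, 0, 0, 0, 0, 0, 0, 1, 0, 0, 0, 0, 0, 0, 1, 0, 0, 0, 0, 0, 0, 1, 0, 0, 0, 0, 0, 0, 1, 0, 0, 0, 0, 0, 0, 1, 0, 0, 0, 0, 0, 0, 1, 0, 0, 0, 0, 0, 0, 1, 0, 0, 0, 0, 0, 0, 1, 0, 0, 0, 0, 0, 0]}}

```text
time_s: 27.95
position: [0.5587, -0.0704, 0.1144]
tool_rot: [[-0.878, 0.478, 0.001], [0.478, 0.878, -0.0], [-0.001, 0.0, -1.0]]
ft_force: [-0.9, 0.8, 5.1]
grip_width: 0.0158
gripper_force: 32.8
```

```bash
cat > arc.py <<'E'
from h import *
import sys
st();o=env.observe();R=o['tool_rot'];p=o['position'];P=np.array([.6173,-.1029])
r=p[:2]-P;print('r',np.hypot(*r),'lever',np.degrees(np.arctan2(r[1],r[0])),'left',np.degrees(np.arctan2(r[1],r[0]))-67.9)
for a in map(float,sys.argv[1:]):
    c,s=np.cos(-np.radians(a)),np.sin(-np.radians(a));n=np.array([[c,-s],[s,c]])@r+P
    d=R.T@np.array([*(n-p[:2]),0])/.5;print(a,d.round(3),round(a/120,3))
E
python3 arc.py 6 12 18 24 30 36 42 48 54 60 66 72
```

```text
t 27.95 p [ 0.5587 -0.0704  0.1144] yaw 151.42 z [ 0.001 -0.    -1.   ] q6 -80.7 F [-0.89  0.82  5.13] M [ 0.051  0.24  -0.12 ] w 0.0158 g 32.8
r 0.06701962702794881 lever 151.03046444234985 left 83.13046444234985
6.0 [-0.001  0.014  0.   ] 0.05
12.0 [-0.003  0.028  0.   ] 0.1
18.0 [-0.007  0.041  0.   ] 0.15
24.0 [-0.012  0.054  0.   ] 0.2
30.0 [-0.018  0.067  0.   ] 0.25
36.0 [-0.026  0.079  0.   ] 0.3
42.0 [-0.035  0.089  0.   ] 0.35
48.0 [-0.045  0.099  0.   ] 0.4
54.0 [-0.056  0.108  0.   ] 0.45
60.0 [-0.068  0.116  0.   ] 0.5
66.0 [-0.08   0.122  0.   ] 0.55
72.0 [-0.093  0.127  0.   ] 0.6
```

The sleeve is gripped (width 15.8 mm). I'll swing along the arc.

{"op": "arm_command", "data": {"commands": [1, -0.001, 0.014, 0, 0, 0, 0.05, 1, -0.003, 0.028, 0, 0, 0, 0.1, 1, -0.007, 0.041, 0, 0, 0, 0.15, 1, -0.012, 0.054, 0, 0, 0, 0.2, 1, -0.018, 0.067, 0, 0, 0, 0.25, 1, -0.026, 0.079, 0, 0, 0, 0.3, 1, -0.035, 0.089, 0, 0, 0, 0.35, 1, -0.045, 0.099, 0, 0, 0, 0.4, 1, -0.056, 0.108, 0, 0, 0, 0.45, 1, -0.068, 0.116, 0, 0, 0, 0.5, 1, -0.08, 0.122, 0, 0, 0, 0.55, 1, -0.093, 0.127, 0, 0, 0, 0.6]}}

```text
time_s: 28.95
position: [0.6298, -0.0373, 0.1144]
tool_rot: [[0.189, 0.982, -0.0], [0.982, -0.189, -0.001], [-0.001, -0.0, -1.0]]
ft_force: [-3.4, -3.0, 5.9]
grip_width: 0.0161
gripper_force: 32.8
```

```bash
python3 arc.py 3 6 9 12 14 16
```

```text
t 28.95 p [ 0.6298 -0.0373  0.1144] yaw 79.13 z [-0.    -0.001 -1.   ] q6 -3.2 F [-3.39 -3.    5.93] M [-0.653  0.621 -0.029] w 0.0161 g 32.8
r 0.06681867650776382 lever 79.20883551640065 left 11.308835516400649
3.0 [-0.     0.007 -0.   ] 0.025
6.0 [-0.001  0.014 -0.   ] 0.05
9.0 [-0.002  0.021 -0.   ] 0.075
12.0 [-0.003  0.028 -0.   ] 0.1
14.0 [-0.004  0.032  0.   ] 0.117
16.0 [-0.005  0.037  0.   ] 0.133
```

{"op": "arm_command", "data": {"commands": [1, 0, 0.007, 0, 0, 0, 0.025, 1, -0.001, 0.014, 0, 0, 0, 0.05, 1, -0.002, 0.021, 0, 0, 0, 0.075, 1, -0.003, 0.028, 0, 0, 0, 0.1, 1, -0.003, 0.028, 0, 0, 0, 0.1]}}

```text
time_s: 29.37
position: [0.642, -0.041, 0.1143]
tool_rot: [[0.386, 0.923, -0.004], [0.923, -0.386, -0.0], [-0.002, -0.004, -1.0]]
ft_force: [-9.2, -0.0, 8.1]
grip_width: 0.0158
gripper_force: 33.1
```

```bash
python3 arc.py 2 4 6
```

```text
t 29.37 p [ 0.642  -0.041   0.1143] yaw 67.31 z [-0.004 -0.    -1.   ] q6 8.6 F [-9.15 -0.02  8.12] M [-0.144  1.562  0.218] w 0.0158 g 33.1
r 0.06663822671134817 lever 68.26663639379535 left 0.3666363937953463
2.0 [-0.     0.005 -0.   ] 0.017
4.0 [-0.     0.009 -0.   ] 0.033
6.0 [-0.     0.014 -0.   ] 0.05
```

{"op": "arm_command", "data": {"commands": [1, 0, 0.003, 0, 0, 0, 0.01, 1, 0, 0.006, 0, 0, 0, 0.015, 1, 0, 0.006, 0, 0, 0, 0.015]}}

```text
time_s: 29.62
position: [0.6422, -0.0413, 0.1141]
tool_rot: [[0.412, 0.911, -0.011], [0.911, -0.412, 0.001], [-0.003, -0.01, -1.0]]
ft_force: [-21.2, 2.2, 14.6]
grip_width: 0.0161
gripper_force: 36.7
```

```bash
python3 arc.py
```

```text
t 29.62 p [ 0.6422 -0.0413  0.1141] yaw 65.69 z [-0.011  0.001 -1.   ] q6 10.2 F [-21.25   2.25  14.55] M [0.361 3.535 0.53 ] w 0.0161 g 36.7
r 0.06648071176609568 lever 67.96744726632824 left 0.06744726632823017
```

The lever is at its stop: the force rose to 21 N with no motion. I'll unload, open and retreat.

{"op": "arm_command", "data": {"commands": [1, 0, -0.006, 0, 0, 0, -0.015, 1, 0, -0.006, 0, 0, 0, -0.015, -1, 0, -0.006, 0, 0, 0, -0.015, -1, 0, -0.006, 0, 0, 0, -0.015, -1, 0, -0.006, 0, 0, 0, -0.015, -1, 0, -0.006, 0, 0, 0, -0.015, -1, 0, -0.006, 0, 0, 0, -0.015, -1, 0, -0.006, 0, 0, 0, -0.015, -1, 0, -0.006, -0.06, 0, 0, -0.015, -1, 0, -0.006, -0.13, 0, 0, -0.015, -1, 0, -0.006, -0.2, 0, 0, -0.015, -1, 0, -0.006, -0.28, 0, 0, -0.015]}}

```text
time_s: 30.62
position: [0.6428, -0.0406, 0.2546]
tool_rot: [[0.384, 0.923, -0.002], [0.923, -0.384, 0.001], [-0.0, -0.002, -1.0]]
ft_force: [0.7, -0.2, 0.2]
grip_width: 0.0855
gripper_force: 0.0
```

{"op": "arm_command", "data": {"commands": [-1, -0.3, -0.3, -0.1, 0, 0, 0, -1, -0.3, -0.3, -0.1, 0, 0, 0, -1, -0.3, -0.3, -0.1, 0, 0, 0, -1, -0.3, -0.3, -0.1, 0, 0, 0, -1, -0.3, -0.3, -0.1, 0, 0, 0, -1, -0.3, -0.3, -0.1, 0, 0, 0, -1, -0.3, -0.3, -0.1, 0, 0, 0]}}

```text
time_s: 31.2
position: [0.4457, -0.1225, 0.3052]
tool_rot: [[0.386, 0.922, 0.002], [0.922, -0.386, -0.001], [-0.0, 0.003, -1.0]]
ft_force: [0.4, -0.2, 1.0]
grip_width: 0.0854
gripper_force: 0.0
```

Run:
```python
from h import *
st();a=snap('side','pics/s9.png')['image'];b=snap('top','pics/t9.png')['image']
f=lambda x:cv2.resize(x[:,:,::-1],(400,420),interpolation=cv2.INTER_CUBIC)
cv2.imwrite('pics/e.png',np.hstack([f(a[200:400,235:445]),f(b[140:340,250:450])]))
```

```text
t 31.2 p [ 0.4457 -0.1225  0.3052] yaw 67.28 z [ 0.002 -0.001 -1.   ] q6 -7.4 F [ 0.41 -0.21  1.  ] M [-0.004  0.023 -0.022] w 0.0854 g 0.0
```

View pics/e.png

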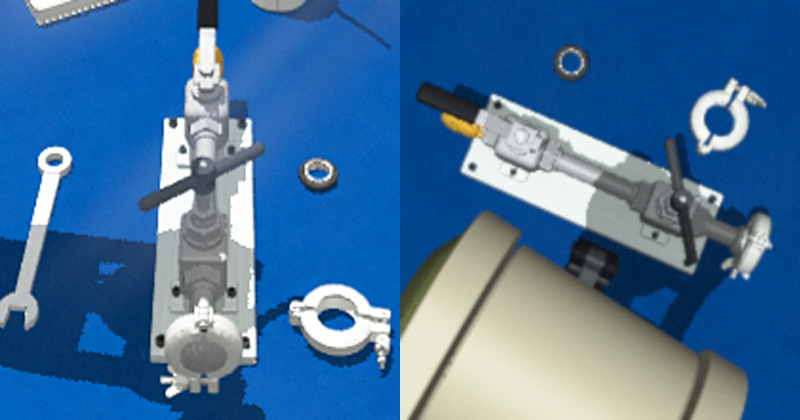

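The lever sleeve (top half, near (448,98)) lies in line with the pipe. The bar is still at its half-turn heading, with ends at (143,205) and (262,148) in the side half. The spanner, clamp and ring are untouched, so I'm handing in.

```bash
python3 -c "from rig import env;print(env.close_job())"
```

```text
the job is handed in; nothing more can be done
None
```

The job is handed in at about 31 s, result not shown: I seated the throttle at about 0.55 N m after roughly 1.2 turns closed (camera and torque stiffness readings disagreed on how springy the seat is), backed it off half a turn to within a few degrees, then swung the lever fully open to its stop, with the spanner, clamp and ring untouched.

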